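# Slide the unit home in the test nest and start the test

### The arm

A 7-joint arm with a two-finger parallel gripper is mounted at the origin on the work surface. World frame = base frame: x ahead of the robot, y to its left, z up, the work surface at z = 0. Lengths are in m, angles in rad, forces in N, time in s.
With the tool pointing down it reaches from about 0.4 to 0.85 m from the base axis. Payload 10.4 kg.
Tool frame: the origin (TCP) lies midway between the tips of the shut fingers; the grasp point (between the pads) lies 19 mm behind it; z points along the fingers, y is the line along which they close (so a half turn about z gives the same grasp; the last joint's range is limited). The gripper opens to 87 mm and grips with 3 to 60 N. Pads are 19 mm wide; open, the fingers measure 117 mm over their backs; the gripper's body (75 mm by 190 mm) begins 51 mm behind the grasp point.
Start: joints at [-1.202, 0.332, -0.065, 1.46, 0.022, 1.35, -0.088], TCP at [0.239, 0.578, 0.223] pointing down, gripper open.
Joint ranges: [-2.6, 2.6], [-0.5, 2.12], [-1.47, 1.34], [0.16, 2.42], [-1.27, 4.41], [0.06, 2.06], [-2.6, 2.6]. Speed limits (rad/s): [2.22, 2.22, 2.79, 2.79, 3.14, 3.14, 3.14].

### API

Orientations are given as a unit quaternion [x, y, z, w].
In Python, from bench import r gives the robot as it stands.
- The arm moves only by the tool arm_command, never from a script. Its argument "moves" is one flat list of numbers, 4 for each row, row after row: the shift along the tool's x, y, z in cm, then the turn about the tool's z in degrees. A call has 1 to 12 rows; each row shifts and turns the commanded pose from where the row before left it, along the tool's axes as they then stand; what a row does not reach is not made up. A row lasts 1/12 s, in which the tool goes at most 41.7 mm and 7.16 degrees, less where a joint would pass 70% of its speed; a pose out of reach is approached as far as the arm can. A call with a gripper value outside its range is refused whole. "fingers" is the opening in per cent of the stroke, from 0 (shut) to 100 (fully open), set as the call begins (left out, the last holds). The fingers move at their own pace and stop on an object; "squeeze" is the grip in N (left out, the last holds). Time passes only in rows, so rows that do not move let the fingers close. It gives the time, the measured TCP pose, the force, the opening and the grip force at its end, in the units of the state.
- r.read_state(): the state, without advancing time (a new reading comes with each control period).
- r.camera(name): name is "side" or "top"; returns the picture (420x560x3 uint8, red, green, blue); there is no depth.
- r.camera_info(name): a dict with "fx", "fy", "cx", "cy" (pixels), "origin" and "attitude" of the camera in the world. Camera axes: x right, y up, looking along -z (the intrinsics and any distortion apply to the point x, -y, -z); pixel columns grow to the right and rows downward; lengths in m; the calibration is good to about 2 mm. A picture is of the moment at which its call begins. camera_info takes no time and is no camera call.
- r.close_job(): hands the job in; it is judged then, once.
The state is a dict: "time": time; "joint_positions": joint angles; "joint_vel": joint speeds; "joint_torque": joint torques, N m; "ee_pos": TCP position; "eef_rot": TCP orientation; "ft_force": force on the tool from outside, world axes, zero at the start; "torque": the same for the moment, N m; "width": finger opening in m; "grip_force": force on a finger pad.
Only numpy, scipy, OpenCV 4.12 (cv2) and the standard library are available. Lean on these libraries where they do the work, as an engineer would, in place of code of your own. Each camera call takes 0.05 s, during which the arm holds its last target. There are 200 camera calls.

### The job

Push the black electronics unit with the green circuit board along the bench, without ever lifting or tipping it, into the corner of the aluminium test nest, so that it sits square with its sides flush against both the long rail and the short end stop. Then, not before, press the green start button beside the end stop fully down and let it go, leaving the unit seated. Leave everything else on the bench where it is, and finish with the hand clear.

Things in the scene. Friction and masses are not known exactly. Their poses are not given: they have to be found in the camera images.
- nest: Fixed aluminium corner on the bench. Origin: inner corner at bench height. x points away from the robot (turned up to 12 degrees), y left, z up. Long rail: inner face in plane x = 0, from y = -260 to +15 mm. Short end stop: inner face in plane y = 0, from x = -95 to 0 mm. Both 15 mm thick, 24 mm high. Behind the rail a grey box, 50 mm high, at x 15..70, y -85..+25 mm.
- nest_seat (a point): Centre, at bench height, of the place where the unit sits when home: x = -45, y = -60 mm of the nest. The unit slides on the bare bench; thin painted yellow lines mark the two open sides of this place.
- unit: The loose unit to push: black box, green circuit board under a clear solid flat cover, 90 mm (its x) by 120 mm (its y), 40 mm high, 0.22 to 0.45 kg. Origin: centre of its underside; x away from the robot, y left. It starts on the robot's side of the rail, right of the end stop, turned up to 0.35 rad from the nest's axes, with nothing between it and the corner.
- unit_corner (a point): The unit's far left bottom corner (x = +45, y = +60 mm of the unit); it meets the nest's origin when seated.
- start (a joint): Travel of the green start button, m: 0 up, 0.006 fully down; a spring returns it, about 4 N holds it fully down. The test starts beyond 0.0045.
- start_top (a point): Centre of the top of the green button (32 mm diameter), at rest facing up, on a grey console (80 x 80 mm, 40 mm high) left of the end stop, button at its middle; press straight down.
- tin: Bystander: open brass tin with a copper ball, 56 mm diameter, about 47 mm high. Origin: centre of its underside.
- jar: Bystander: amber jar with black cap, 40 mm diameter, 60 mm high. Origin: centre of its underside.
- spool: Bystander: blue spool, 48 mm diameter, 32 mm high. Origin: centre of its underside. Tin, jar and spool stand, in any order, two on the robot's side of the button console and one behind the long rail.
- driver: Bystander: red-handled screwdriver lying on the left of the bench. Origin: on the bench under it.
- bin1: Bystander: orange open bin 150 x 100 x 60 mm on the right. Origin: centre of its underside.
- bin2: Bystander: the second orange bin, same size, farther out on the right. Origin: centre of its underside.
- finished: Bystander: finished unit with a grey cover, 90 x 120 x 40 mm, at the left. It is not the one to push. Origin: centre of its underside.

How it is judged:
On the way, in this order (a step that is already met when the one before it is completed fails the run):
1. the unit sits square in the corner, flush with rail and end stop (within 4 mm and 0.05 rad) (x of unit_corner in the frame of nest between -0.004 and 0.004 m and y of unit_corner in the frame of nest between -0.004 and 0.004 m and angle between the x axis of unit and the x axis of nest, either way round below 0.05 rad and height (world z) of unit below 0.006 m), for 0.2 s.
2. the start button is pressed (beyond 4.5 mm) with the unit seated (all of step 1 and value of joint start above 0.0045 m), for 0.04 s.
At the end, for the whole second after the job is handed in: The unit rests on the bench in the nest's corner, its corner within 4 mm of the nest's along each bar and turned less than 0.05 rad, the button has been pressed after that and is up again (below 1.5 mm) (all of step 1 and value of joint start below 0.0015 m and linear speed of unit below 0.01 m/s); the robot touches nothing.
It fails at once if the unit is lifted more than 12 mm or tipped more than 0.15 rad (height (world z) of unit above 0.012 m or angle between unit's own z axis and vertical above 0.15 rad).
It fails at once if the button is pressed (beyond 3 mm) while the unit is not seated (value of joint start above 0.003 m and not (x of unit_corner in the frame of nest between -0.004 and 0.004 m and y of unit_corner in the frame of nest between -0.004 and 0.004 m and angle between the x axis of unit and the x axis of nest, either way round below 0.05 rad and height (world z) of unit below 0.006 m)).
It fails at once if a bystander is moved more than 20 mm or tipped (distance of any of tin, jar, spool, driver, bin1, bin2, finished from where it was at the start of the episode above 0.02 m or angle between any of tin, jar, spool's own z axis and vertical above 0.4 rad).
It also fails if it takes over 72 s, if anything falls off the work surface, if the arm or the gripper's body presses on something with over 40 N, if the wrist force passes 120 N, or if a joint passes its speed limit or range.

## Working session

There is one attempt and no reset: what is moved stays moved. The work goes in short steps, Python scripts to look and compute and a tool call to move; the robot and the scene stay as the last step left them, time stands still between calls to the robot, and variables do not carry over. Pictures are saved under pics/ and viewed, at most 10 in all, crops included, and the job is handed in when it is done.

Besides the shell and the picture viewer there is one more tool, called after "Request:" as name(argument=value, ...) on one line, values as JSON. arm_command: Moves the arm, as the interface text tells. Its arguments: {"type":"object","properties":{"moves":{"type":"array"},"fingers":{"type":"number"},"squeeze":{"type":"number"}},"required":["moves"]}

```bash
mkdir -p pics; python3 - <<'E'
from bench import r
import cv2
for n in("top","side"):
    cv2.imwrite(f"pics/{n}0.png",r.camera(n)[:,:,::-1]); print(r.camera_info(n))
print(r.read_state())
E
```

```text
{'fx': 457.17325819210083, 'fy': 457.17325819210083, 'cx': 280.90975745621, 'cy': 204.40043675308866, 'origin': array([ 0.46520946, -0.04796721,  1.56287039]), 'attitude': array([-0.02488234,  0.02601522,  0.70952281, -0.70376236])}
{'fx': 394.7245216034444, 'fy': 394.7245216034444, 'cx': 278.554059072706, 'cy': 210.45977345259888, 'origin': array([0.29998605, 0.64370548, 0.7890168 ]), 'attitude': array([-0.07079521,  0.37521741,  0.90749671, -0.17507043])}
{'time': 0.1, 'joint_positions': array([-1.20158537,  0.33282139, -0.06469974,  1.4608299 ,  0.02160388,
        1.34987963, -0.08849468]), 'joint_vel': array([-1.20345824e-03, -3.12511754e-03, -2.80480440e-04, -2.86548052e-03,
       -3.96248043e-05, -2.19187096e-03,  2.69870739e-05]), 'joint_torque': array([ 1.59996518e-03, -6.24533772e+01,  2.50998361e-02, -3.90721893e+01,
       -6.13227580e-02,  3.64437012e-02,  1.84545047e-05]), 'ee_pos': array([0.23854233, 0.57733214, 0.22183865]), 'eef_rot': array([ 1.94642688e-01,  9.80874017e-01, -6.14454363e-04, -9.24323828e-05]), 'ft_force': array([ 0.35599464, -0.63203753,  0.12452028]), 'torque': array([ 0.04064964, -0.01260443,  0.00612848]), 'grip_force': 0.0, 'width': 0.08701033578159524}
```

View pics/top0.png

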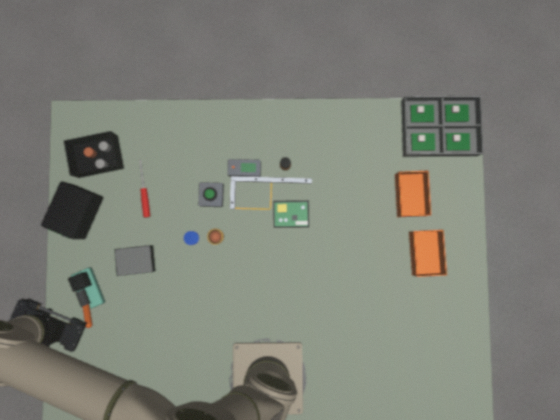

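View pics/side0.png

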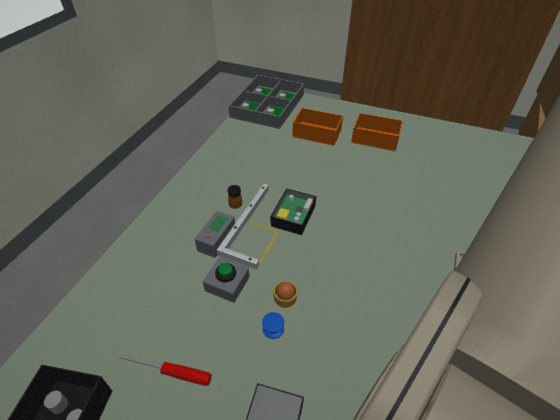

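The top view shows the console at about (210,194), nest corner at about (234,181), unit at about (291,213), jar behind the rail at (285,163), and tin and spool at (215,237) and (191,238). I'll zoom in on both views to measure them.

```bash
cat > h.py <<'E'
import numpy as np, cv2
from bench import r
from scipy.spatial.transform import Rotation as R
def cam(n):
    i=r.camera_info(n); return i,R.from_quat(i["attitude"]).as_matrix()
def px2w(n,u,v,z):
    i,A=cam(n); d=A@np.array([(u-i["cx"])/i["fx"],-(v-i["cy"])/i["fy"],-1])
    return i["origin"]+d*(z-i["origin"][2])/d[2]
def w2px(n,p):
    i,A=cam(n); q=A.T@(np.asarray(p)-i["origin"]); return np.array([i["cx"]+i["fx"]*q[0]/-q[2],i["cy"]-i["fy"]*q[1]/-q[2]])
def crop(n,img,x,y,w,h,s,name):
    c=cv2.resize(img[y:y+h,x:x+w],None,fx=s,fy=s,interpolation=cv2.INTER_CUBIC)
    for k in range(0,w,10): cv2.putText(c,str(x+k),(k*s,8),0,.3,(255,0,0)); cv2.line(c,(k*s,8),(k*s,14),(255,0,0))
    for k in range(0,h,10): cv2.putText(c,str(y+k),(0,k*s+4),0,.3,(255,0,0)); cv2.line(c,(20,k*s),(26,k*s),(255,0,0))
    cv2.imwrite(f"pics/{name}.png",c[:,:,::-1])
E
python3 - <<'E'
from h import *
crop("top",r.camera("top"),190,150,132,98,6,"topc"); crop("side",r.camera("side"),190,175,140,140,4,"sidec")
E
```

```text
(no output)
```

View pics/topc.png

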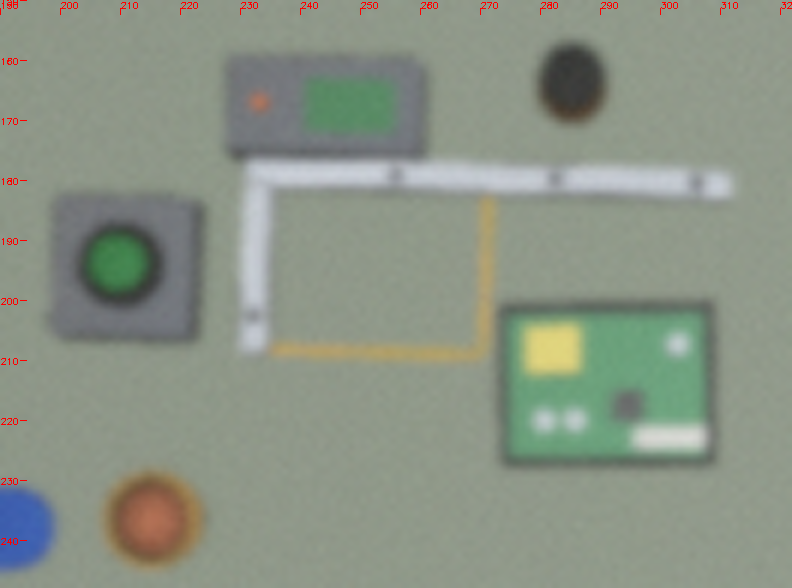

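View pics/sidec.png

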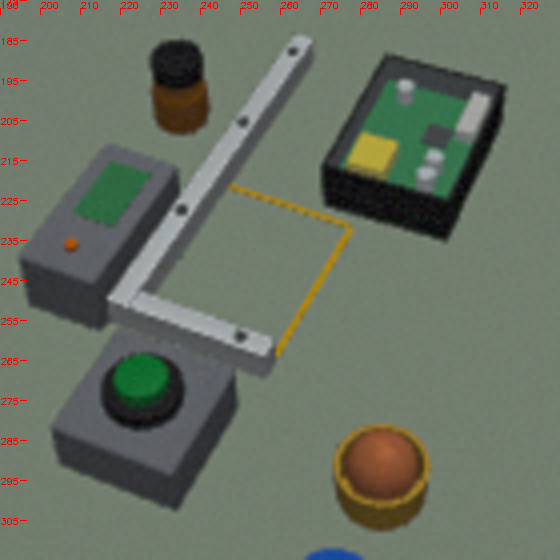

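The nest, unit and button edges read clearly in both crops, so I'll fit poses to the corner pixels.

```bash
python3 - <<'E'
from h import *
from scipy.optimize import least_squares
def T(u,v): return "top",190+(u+.5)/6-.5,150+(v+.5)/6-.5
def S(u,v): return "side",190+(u+.5)/4-.5,175+(v+.5)/4-.5
def fit(obs,name,x0):
    def f(p):
        c,s=np.cos(p[2]),np.sin(p[2]); o=[]
        for (n,u,v),(x,y,z) in obs: o+=list(w2px(n,[p[0]+c*x-s*y,p[1]+s*x+c*y,z])-[u,v])
        return o
    q=least_squares(f,x0,loss="soft_l1"); print(name,q.x.round(4)); print(np.array(f(q.x)).reshape(-1,2).round(1).tolist()); return q.x
print("corner approx",px2w("top",*T(271,186)[1:],.024))
Z=.024
nt=[(T(271,186),(0,0,Z)),(T(731,197),(0,-.26,Z)),(T(732,173),(.015,-.26,Z)),(T(247,160),(.015,.015,Z)),(T(267,352),(-.095,0,Z)),(T(241,352),(-.095,.015,Z)),(T(484,355),(-.09,-.12,0))]
ns=[(S(142,290),(0,0,Z)),(S(274,340),(-.095,0,Z)),(S(350,229),(-.09,-.12,0))]
x0=[.6,.05,0]
fit(nt,"nest top",x0);fit(ns,"nest side",x0);fit(nt+ns,"nest",x0)
ut=[(T(u,v),(a*.045,b*.06,.04)) for (u,v),a,b in (((500,303),1,1),((714,301),1,-1),((715,464),-1,-1),((502,466),-1,1))]
us=[(S(389,54),(.045,-.06,.04)),(S(505,87),(-.045,-.06,.04)),(S(323,166),(.045,.06,.04)),(S(323,198),(.045,.06,0)),(S(445,240),(-.045,.06,0))]
x0=[.6,-.1,0]
fit(ut,"unit top",x0);fit(us,"unit side",x0);fit(ut+us,"unit",x0)
for z in(.045,.055,.06): print("btn",z,px2w("top",*T(119,263)[1:],z),px2w("side",*S(141,380)[1:],z))
print("console top ctr",px2w("top",*T(126,268)[1:],.04), "tin",px2w("top",*T(153,520)[1:],.045),"jar",px2w("top",*T(572,80)[1:],.06))
E
```

```text
corner approx [0.65832667 0.10478888 0.024     ]
nest top [ 0.6583  0.1041 -0.034 ]
[[0.2, 0.0], [0.3, 0.2], [0.2, -0.2], [-0.1, -0.2], [-0.1, 0.3], [-0.2, 0.2], [-0.4, -0.3]]
nest side [ 0.6581  0.1054 -0.0473]
[[-0.6, -0.1], [0.4, -0.0], [0.1, 0.2]]
nest [ 0.6582  0.1047 -0.0361]
[[0.0, 0.0], [0.1, 0.3], [0.0, -0.1], [-0.2, -0.2], [-0.3, 0.3], [-0.4, 0.2], [-0.7, -0.2], [-0.5, -0.4], [0.7, -0.6], [-0.2, -0.5]]
unit top [ 0.5444 -0.0838  0.0006]
[[-0.1, 0.1], [0.1, 0.1], [0.3, -0.1], [-0.3, -0.1]]
unit side [ 0.5434 -0.0838 -0.0134]
[[-0.2, -0.6], [0.8, -0.6], [-0.5, -0.7], [-0.3, 1.5], [0.3, 0.7]]
unit [ 0.5439 -0.0839 -0.0056]
[[-0.0, 0.1], [0.2, 0.4], [0.2, 0.2], [-0.3, -0.1], [-0.6, -0.7], [0.6, -0.7], [-0.5, -0.7], [-0.4, 1.6], [0.3, 0.5]]
btn 0.045 [0.61331161 0.18718808 0.045     ] [0.61646745 0.18035703 0.045     ]
btn 0.055 [0.61233588 0.18563883 0.055     ] [0.61221376 0.18658469 0.055     ]
btn 0.06 [0.61184802 0.18486421 0.06      ] [0.61008692 0.18969852 0.06      ]
console top ctr [0.61096873 0.1840533  0.04      ] tin [0.4706948  0.16799318 0.045     ] jar [ 0.71145804 -0.06524567  0.06      ]
```

Request:
arm_command(moves=[0, 0, 0, -7, 0, 0, 0, -7, 0, 0, 0, -6.5, -3, -2, 0, 0, -3, -2, 0, 0, -3, -2, 0, 0, -3, -2, 0, 0, -2, -3, 0, 0, -2, -3, 0, 0, -1, -3.5, 0, 0, 0, -3.5, 0, 0, 0, -3.5, 0, 0])

```text
time: 1.2
ee_pos: [0.4006, 0.3249, 0.2221]
eef_rot: [0.018, 1.0, -0.0, -0.0]
ft_force: [0.7, 0.6, 0.7]
width: 0.0869
grip_force: 0.0
```

Request:
arm_command(moves=[0, -3.5, 0, 0, 0, -3.5, 0, 0, 0, -3.5, 0, 0, 0, -3.5, 0, 0, 0, -3.5, 0, 0, 0, -3.5, 0, 0, 0, -3.5, 0, 0, 0, -3.5, 0, 0, 0, -3.5, 0, 0, 0, -3.5, 0, 0, 0, -3, 0, 0, 0, 0, 0, 0])

```text
time: 2.2
ee_pos: [0.3868, -0.0579, 0.2228]
eef_rot: [0.02, 1.0, 0.0, 0.0]
ft_force: [-1.1, -0.7, 0.3]
width: 0.0868
grip_force: 0.0
```

```bash
cat >> h.py <<'E'
NO=np.array([.6582,.1045]); NY=-.035
def nest(p):
    c,s=np.cos(NY),np.sin(NY); d=np.asarray(p)[:2]-NO; return np.array([c*d[0]+s*d[1],-s*d[0]+c*d[1]])
def st():
    s=r.read_state(); M=R.from_quat(s["eef_rot"]).as_matrix(); p=s["ee_pos"]
    print("t",s["time"],"tcp",p.round(4),"nest(mm)",(nest(p)*1e3).round(1),"toolx ang",np.degrees(np.arctan2(M[1,0],M[0,0])).round(2),"F",s["ft_force"].round(1),"w",round(s["width"],4),"q7",s["joint_positions"][6].round(2))
    return s,M
E
python3 -c "
from h import *
st();print('unit ctr nest mm',nest([.544,-.084])*1e3,'btn',nest([.6123,.186])*1e3,'tin',nest([.4707,.168])*1e3)"
```

```text
t 2.2 tcp [ 0.3868 -0.0579  0.2228] nest(mm) [-265.6 -171.8] toolx ang 177.65 F [-1.1 -0.7  0.3] w 0.0868 q7 1.45
unit ctr nest mm [-107.53390655 -192.38073953] btn [-48.72380677  79.84391432] tin [-189.60721424   56.89994998]
```

Request:
arm_command(moves=[-3, -1, 0, 0, -3, -1, 0, 0, -2.2, 0, 1, 0, 0, 0, 3.5, 0, 0, 0, 3.5, 0, 0, 0, 3.5, 0, 0, 0, 3.5, 0, 0, 0, 3, 0, 0, 0, 2, 0, 0, 0, 0.8, 0, 0, 0, 0, 0, 0, 0, 0, 0])

```text
time: 3.2
ee_pos: [0.469, -0.0754, 0.0152]
eef_rot: [0.017, 1.0, -0.0, 0.0]
ft_force: [0.4, -0.7, 0.6]
width: 0.0868
grip_force: 0.0
```

```bash
python3 -c "
from h import *
st()"
```

```text
t 3.2 tcp [ 0.469  -0.0754  0.0152] nest(mm) [-182.8 -186.5] toolx ang 178.05 F [ 0.4 -0.7  0.6] w 0.0868 q7 1.76
```

Request:
arm_command(moves=[-0.8, -0.5, 0, 0, -0.8, 0, 0, 0, -0.7, 0, 0, 0, -0.7, 0, 0, 0, -0.7, 0, 0, 0, -0.7, 0, 0, 0, -0.7, 0, 0, 0, -0.7, 0, 0, 0, -0.6, 0, 0, 0, -0.5, 0, 0, 0, -0.3, 0, 0, 0, 0, 0, 0, 0])

```text
time: 4.2
ee_pos: [0.5413, -0.083, 0.0146]
eef_rot: [0.017, 1.0, -0.0, 0.001]
ft_force: [-0.3, -0.7, -0.5]
width: 0.0869
grip_force: 0.0
```

```bash
python3 -c "
from h import *
st()"
```

```text
t 4.2 tcp [ 0.5413 -0.083   0.0146] nest(mm) [-110.2 -191.4] toolx ang 178.06 F [-0.3 -0.7 -0.5] w 0.0869 q7 1.81
```

Request:
arm_command(moves=[-0.3, 0, 0, 0, -0.3, 0, 0, 0, -0.2, 0, 0, 0, -0.1, 0, 0, 0])

```text
time: 4.53
ee_pos: [0.5496, -0.0832, 0.0145]
eef_rot: [0.017, 1.0, 0.0, 0.0]
ft_force: [-3.6, 0.9, 2.9]
width: 0.0868
grip_force: 2.0
```

Request:
arm_command(moves=[-0.1, 0, 0, 0, -0.1, 0, 0, 0, -0.1, 0, 0, 0])

```text
time: 4.78
ee_pos: [0.5518, -0.0833, 0.0144]
eef_rot: [0.017, 1.0, 0.0, -0.001]
ft_force: [-10.2, 1.1, 8.1]
width: 0.0871
grip_force: 4.8
```

```bash
python3 - <<'E'
from h import *
st(); crop("top",r.camera("top"),190,150,132,98,6,"topd"); st()
E
```

```text
t 4.7833 tcp [ 0.5518 -0.0833  0.0144] nest(mm) [ -99.8 -191.4] toolx ang 178.05 F [-10.2   1.1   8.1] w 0.0871 q7 1.81
t 4.8333 tcp [ 0.5518 -0.0833  0.0144] nest(mm) [ -99.8 -191.4] toolx ang 178.04 F [-6.   0.4  3.2] w 0.087 q7 1.81
```

View pics/topd.png

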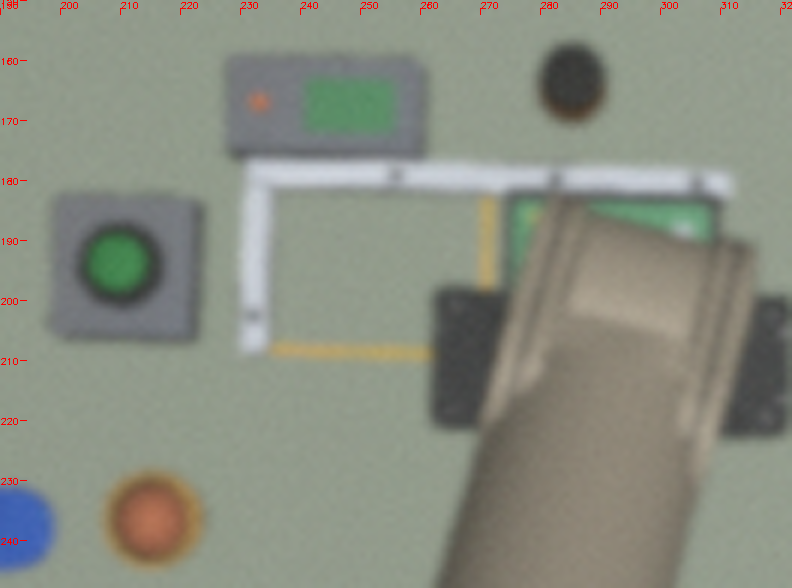

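The unit is at the rail, its board right edge at about (308,190) and its corner beyond the rail line at about (274,182). Next I back off and go round to its right side.

Request:
arm_command(moves=[1.5, 0, 0, 0, 1.5, 0, 0, 0, 0, 0, -3, 0, 0, 0, -3, 0, 0, 0, -3, 0, 0, -3, 0, 0, 0, -3, 0, 0, 0, -3, 0, 0, 0, -0.5, 0, 0, 0, 0, 0, 7, 0, 0, 0, 7, 0, 0, 0, 7], fingers=45)

```text
time: 5.83
ee_pos: [0.5198, -0.1775, 0.1047]
eef_rot: [0.202, 0.979, 0.0, 0.001]
ft_force: [-0.1, 0.2, 0.0]
width: 0.0394
grip_force: 0.0
```

Request:
arm_command(moves=[0, 0, 0, 7, 0, 0, 0, 7, 0, 0, 0, 7, 0, 0, 0, 7, 0, 0, 0, 7, 0, 0, 0, 7, 0, 0, 0, 7, 0, 0, 0, 7, 0, 0, 0, 7, 0, 0, 0, 6, 0, 0, 0, 0])

```text
time: 6.75
ee_pos: [0.5199, -0.177, 0.1047]
eef_rot: [0.721, 0.693, 0.0, 0.001]
ft_force: [0.4, 0.4, 0.5]
width: 0.0391
grip_force: 0.0
```

```bash
python3 -c "
from h import *
st()"
```

```text
t 6.75 tcp [ 0.5199 -0.177   0.1047] nest(mm) [-128.4 -286.2] toolx ang 87.79 F [0.4 0.4 0.5] w 0.0391 q7 0.47
```

Request:
arm_command(moves=[0, 3, 0, 0, 0, 3, 0, 0, 0, 2.1, 0, 0, 0, 0, 3, 0, 0, 0, 3, 0, 0, 0, 2, 0, 0, 0, 1, 0, 0, 0, 0, 0])

```text
time: 7.42
ee_pos: [0.599, -0.1795, 0.0125]
eef_rot: [0.718, 0.696, -0.001, -0.001]
ft_force: [-0.7, -0.1, 0.2]
width: 0.0389
grip_force: 0.0
```

Request:
arm_command(moves=[1, 0, 0, 0, 1, 0, 0, 0, 1, 0, 0, 0, 1, 0, 0, 0, 1, 0, 0, 0, 1, 0, 0, 0, 1, 0, 0, 0, 1, 0, 0, 0, 1, 0, 0, 0, 1, 0, 0, 0, 1, 0, 0, 0, 0.5, 0, 0, 0])

```text
time: 8.42
ee_pos: [0.6048, -0.0635, 0.0155]
eef_rot: [0.719, 0.696, 0.001, 0.001]
ft_force: [-0.3, -4.5, 4.6]
width: 0.0393
grip_force: 2.5
```

```bash
python3 -c "
from h import *
st()"
```

```text
t 8.4167 tcp [ 0.6048 -0.0635  0.0155] nest(mm) [ -47.5 -169.8] toolx ang 88.14 F [-0.3 -4.5  4.6] w 0.0393 q7 0.36
```

Request:
arm_command(moves=[0.7, 0, 0, 0, 0.7, 0, 0, 0, 0.6, 0, 0, 0, 0.5, 0, 0, 0, 0.4, 0, 0, 0, 0.3, 0, 0, 0, 0.2, 0, 0, 0, 0.1, 0, 0, 0])

```text
time: 9.08
ee_pos: [0.6052, -0.03, 0.0146]
eef_rot: [0.719, 0.695, 0.0, 0.0]
ft_force: [0.2, -6.1, 3.8]
width: 0.0391
grip_force: 2.6
```

Request:
arm_command(moves=[0.2, 0, 0, 0, 0.1, 0, 0, 0, 0.1, 0, 0, 0, 0.1, 0, 0, 0])

```text
time: 9.42
ee_pos: [0.6053, -0.0255, 0.0145]
eef_rot: [0.719, 0.695, -0.0, 0.0]
ft_force: [0.0, -5.7, 4.3]
width: 0.0392
grip_force: 2.6
```

```bash
python3 -c "
from h import *
st()"
```

```text
t 9.4167 tcp [ 0.6053 -0.0255  0.0145] nest(mm) [ -48.3 -131.8] toolx ang 88.02 F [ 0.  -5.7  4.3] w 0.0392 q7 0.3
```

Not yet at the stop: the force is still only the sliding force of about 5 N.

Request:
arm_command(moves=[0.1, 0, 0, 0, 0.1, 0, 0, 0, 0.1, 0, 0, 0])

```text
time: 9.67
ee_pos: [0.6053, -0.0237, 0.0146]
eef_rot: [0.719, 0.695, -0.001, 0.001]
ft_force: [-0.5, -10.8, 3.6]
width: 0.0393
grip_force: 5.4
```

Request:
arm_command(moves=[0.1, 0, 0, 0, 0.1, 0, 0, 0])

```text
time: 9.83
ee_pos: [0.6052, -0.0236, 0.0146]
eef_rot: [0.72, 0.694, -0.001, 0.001]
ft_force: [-0.3, -16.4, 4.0]
width: 0.0392
grip_force: 8.0
```

Request:
arm_command(moves=[-1, 0, 0, 0, -2, 0, 0, 0, 0, 0, -3, 0, 0, 0, -3, 0, 0, 0, -3, 0, 0, -3, 0, 0, 0, -3, 0, 0, 0, -3, 0, 0, 0, 0, 0, -7, 0, 0, 0, -7, 0, 0, 0, -7, 0, 0, 0, -7], fingers=90)

```text
time: 10.83
ee_pos: [0.5141, -0.0455, 0.1043]
eef_rot: [0.526, 0.85, 0.001, -0.001]
ft_force: [-0.7, 0.5, 0.0]
width: 0.0786
grip_force: 0.0
```

Request:
arm_command(moves=[0, 0, 0, -7, 0, 0, 0, -7, 0, 0, 0, -7, 0, 0, 0, -7, 0, 0, 0, -7, 0, 0, 0, -7, 0, 0, 0, -7, 0, 0, 0, -7, 0, 0, 0, -6, 0, 3, 0, 0, 0, 3, 0, 0, 0, 3, 0, 0])

```text
time: 11.83
ee_pos: [0.517, 0.0447, 0.1043]
eef_rot: [0.017, 1.0, 0.001, -0.001]
ft_force: [1.2, -0.0, 1.3]
width: 0.0783
grip_force: 0.0
```

```bash
python3 - <<'E'
from h import *
st(); crop("side",r.camera("side"),190,175,140,140,4,"sidee"); st()
E
```

```text
t 11.8333 tcp [0.517  0.0447 0.1043] nest(mm) [-139.1  -64.7] toolx ang 178.03 F [ 1.2 -0.   1.3] w 0.0783 q7 1.49
t 11.8833 tcp [0.517  0.0521 0.1041] nest(mm) [-139.2  -57.3] toolx ang 178.46 F [-0.3  7.1  0.7] w 0.0783 q7 1.49
```

View pics/sidee.png

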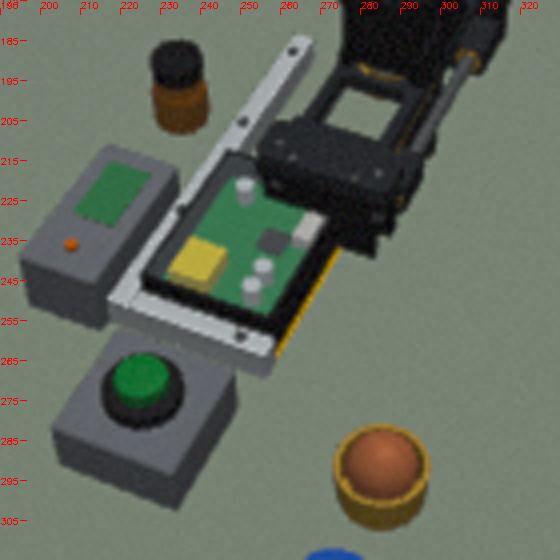

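The unit sits in the corner, edges at the rail (about (248,215)–(227,243)) and the stop (about (227,243)–(258,256)). I'll nudge it against the rail to be sure it is flush.

Request:
arm_command(moves=[0, 0, 3, 0, 0, 0, 3, 0, 0, 0, 2, 0, 0, 0, 1, 0, 0, 0, 0, 0, -1, 0, 0, 0, -1, 0, 0, 0, -0.8, 0, 0, 0, -0.4, 0, 0, 0, -0.3, 0, 0, 0, -0.2, 0, 0, 0, -0.1, 0, 0, 0])

```text
time: 12.88
ee_pos: [0.5549, 0.0415, 0.0146]
eef_rot: [0.017, 1.0, 0.0, -0.001]
ft_force: [-6.6, -0.1, 4.6]
width: 0.0783
grip_force: 3.3
```

Request:
arm_command(moves=[-0.1, 0, 0, 0, -0.1, 0, 0, 0, -0.1, 0, 0, 0])

```text
time: 13.13
ee_pos: [0.5563, 0.0415, 0.0142]
eef_rot: [0.017, 1.0, 0.0, -0.002]
ft_force: [-14.3, 0.2, 12.1]
width: 0.0784
grip_force: 7.1
```

```bash
python3 -c "
from h import *
st()"
```

```text
t 13.1333 tcp [0.5563 0.0415 0.0142] nest(mm) [-99.6 -66.5] toolx ang 178.05 F [-14.3   0.2  12.1] w 0.0784 q7 1.61
```

Request:
arm_command(moves=[1, 0, 0, 0, 2, 0, 0, 0, 0, 0, -3, 0, 0, 0, -3, 0, 0, 0, -4, 0, 0, 3, 0, 0, 0, 3, 0, 0, 0, 3, 0, 0, 0, 3, 0, 0, 0, 2.6, 0, 0, 0, 0, 0, 0], fingers=0)

```text
time: 14.05
ee_pos: [0.5325, 0.1951, 0.1144]
eef_rot: [0.013, 1.0, 0.001, -0.0]
ft_force: [-0.6, 1.1, -0.6]
width: 0.0129
grip_force: 0.0
```

```bash
python3 - <<'E'
from h import *
st(); crop("top",r.camera("top"),190,150,132,98,6,"topf")
E
```

```text
t 14.05 tcp [0.5325 0.1951 0.1144] nest(mm) [-128.8   86.1] toolx ang 178.48 F [-0.6  1.1 -0.6] w 0.0129 q7 1.26
```

View pics/topf.png

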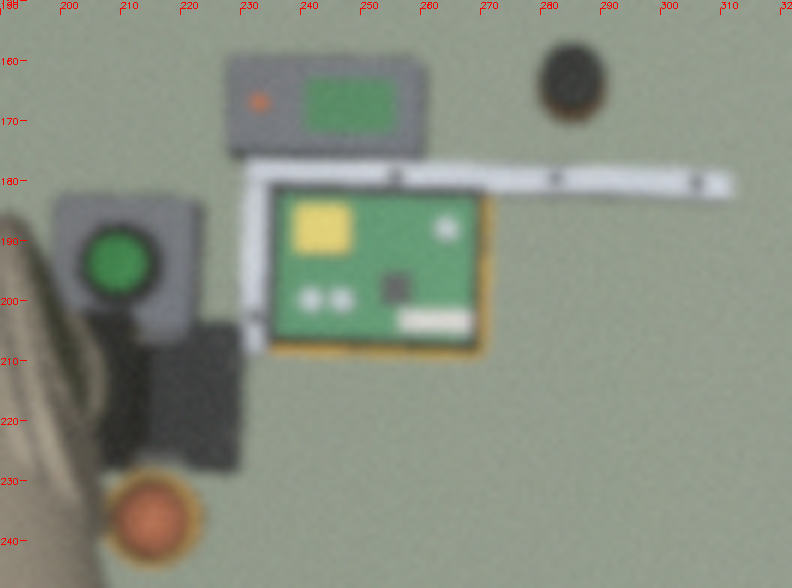

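The unit is flush in the corner, with the yellow lines visible along both open sides ((270,190) and (250,208)). The button is at (208,194), so I'll go over it.

Request:
arm_command(moves=[-3, 0, 0, 0, -3, 0, 0, 0, -2, 0, 0, 0, 0, 0, 2, 0, 0, 0, 2, 0, 0, 0, 0.7, 0, 0, 0, 0, 0, 0, 0, 0, 0])

```text
time: 14.77
ee_pos: [0.6135, 0.1851, 0.068]
eef_rot: [0.017, 1.0, -0.0, -0.0]
ft_force: [0.2, 0.1, 0.3]
width: 0.0006
grip_force: 0.0
```

```bash
python3 -c "
from h import *
st()"
```

```text
t 14.7667 tcp [0.6135 0.1851 0.068 ] nest(mm) [-47.5  79. ] toolx ang 178.02 F [0.2 0.1 0.3] w 0.0006 q7 1.38
```

Request:
arm_command(moves=[0, 0, 0.4, 0, 0, 0, 0.3, 0, 0, 0, 0.3, 0, 0, 0, 0.2, 0, 0, 0, 0.1, 0])

```text
time: 15.18
ee_pos: [0.6143, 0.1859, 0.0562]
eef_rot: [0.017, 1.0, 0.001, 0.001]
ft_force: [-5.1, -1.6, 19.8]
width: 0.0005
grip_force: 9.8
```

Request:
arm_command(moves=[0, 0, 0.1, 0, 0, 0, 0.1, 0, 0, 0, 0.1, 0])

```text
time: 15.43
ee_pos: [0.6146, 0.1859, 0.0557]
eef_rot: [0.017, 1.0, 0.001, 0.001]
ft_force: [-16.5, -4.4, 43.3]
width: 0.0002
grip_force: 21.7
```

Request:
arm_command(moves=[0, 0, -0.3, 0, 0, 0, -0.2, 0, 0, 0, 0, 0])

```text
time: 15.68
ee_pos: [0.6142, 0.1859, 0.0576]
eef_rot: [0.017, 1.0, 0.0, 0.001]
ft_force: [2.0, -0.9, 3.0]
width: 0.0003
grip_force: 1.7
```

Request:
arm_command(moves=[0, 0, -0.1, 0, 0, 0, -0.1, 0, 0, 0, 0, 0])

```text
time: 15.93
ee_pos: [0.6138, 0.1858, 0.0587]
eef_rot: [0.017, 1.0, 0.0, 0.0]
ft_force: [1.9, 1.3, 3.8]
width: 0.0006
grip_force: 1.4
```

Request:
arm_command(moves=[0, 0, -0.2, 0, 0, 0, -0.1, 0, 0, 0, 0, 0])

```text
time: 16.18
ee_pos: [0.6133, 0.1857, 0.0615]
eef_rot: [0.017, 1.0, -0.0, -0.0]
ft_force: [1.3, 0.4, 2.3]
width: 0.0004
grip_force: 0.8
```

The force fades like the spring as I rise, so the button bottomed at about z = 0.056. Now I'll lift clear and check.

Request:
arm_command(moves=[0, 0, -1, 0, 0, 0, -3, 0, 0, 0, -3, 0, 0, 0, -3, 0, 0, 0, -3, 0, 3, 0, 0, 0, 3, 0, 0, 0, 3, 0, 0, 0, 3, 0, 0, 0, 0, 0, 0, 0, 0, 0, 0, 0])

```text
time: 17.1
ee_pos: [0.4922, 0.1901, 0.1921]
eef_rot: [0.016, 1.0, 0.001, -0.0]
ft_force: [1.0, -0.1, 0.4]
width: 0.0005
grip_force: 0.0
```

```bash
python3 - <<'E'
from h import *
st(); crop("side",r.camera("side"),190,175,140,140,4,"sideg")
E
```

```text
t 17.1 tcp [0.4922 0.1901 0.1921] nest(mm) [-168.9   79.8] toolx ang 178.15 F [ 1.  -0.1  0.4] w 0.0005 q7 1.15
```

View pics/sideg.png

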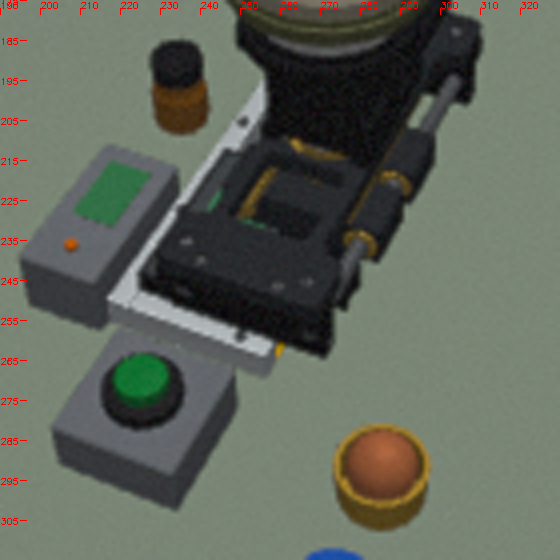

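The button is back up at (225,270) and the hand is clear. The finger was still touching the button at z = 0.0615, so at 0.0557 it was about 6 mm down.

```bash
python3 -c "
from bench import r
print(r.close_job())"
```

```text
the job is handed in; nothing more can be done
None
```

I pushed the unit flush into the nest corner, then pressed the green button fully and let it go, and handed the job in with the hand clear; no verdict was returned.

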